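# Release a drive cartridge from its dock and pack it

## Robot

A 7-joint arm with a two-finger parallel gripper is mounted at the origin on the work surface. World frame = base frame: x ahead of the robot, y to its left, z up, the work surface at z = 0. Lengths are in m, angles in rad, forces in N, time in s.
With the tool pointing down it reaches from about 0.4 to 0.875 m from the base axis. Payload 6.5 kg.
Tool frame: the origin (TCP) lies on the mounting face of the last link; the fingertips stand 173 mm ahead of it and the grasp point (between the pads) lies 155 mm ahead of it (env.tip_extent is the distance from the TCP to the fingertips, in m); z points along the fingers, y is the line along which they close (so a half turn about z gives the same grasp; the last joint's range is limited). The gripper opens to 85 mm and grips with 20 to 120 N. Pads are 22 mm wide; open, the fingers measure 114 mm over their backs; the gripper's body (76 mm by 85 mm) begins 54 mm behind the grasp point. The pads swing forward as they close: fully open they stand 13 mm farther back than shut.
Start: joints at [-1.323, 0.536, -0.004, 1.538, 0.003, 1.067, -0.071], TCP at [0.201, 0.618, 0.405] pointing down, gripper open.
Joint ranges: [-2.7, 2.7], [-0.37, 2.16], [-1.27, 1.26], [0.24, 2.4], [-1.31, 4.45], [0.19, 1.91], [-2.76, 2.76]. Speed limits (rad/s): [2.39, 2.39, 3.14, 3.14, 3.14, 3.14, 3.14].

## Interface

Orientations are given as a unit quaternion [w, x, y, z].
In Python, from plant import read_state, optics, job, recognise, mark_of, env gives the robot as it stands.
- The arm moves only by the tool drive_tool, never from a script. Its argument "commands" is a list of rows, each an object of numbers: "x", "y", "z": the shift along the tool's x, y, z in mm; "rx", "ry", "rz": the turn, a rotation vector about the tool's x, y, z in rad. In form: [{"x": .., "y": .., "z": .., "rx": .., "ry": .., "rz": ..}, ...]. A call has 1 to 8 rows; each row is the pose to reach, as a shift and turn from the pose commanded when the call began, along the tool's axes at that moment; what a row does not reach only later rows make up. A row lasts 1/12 s, in which the tool goes at most 41.7 mm and 7.16 degrees, less where a joint would pass 70% of its speed; a pose out of reach is approached as far as the arm can. A call with a gripper value outside its range is refused whole. "jaw" is the closure, from 0 (fully open) to 1 (shut), set as the call begins (left out, the last holds). The fingers move at their own pace and stop on an object; the grip force is fixed at half the most. Time passes only in rows, so rows that repeat a pose let the fingers close. It gives the time, the measured TCP pose, the force, the opening and the grip force at its end, in the units of the state.
- read_state(): the state, without advancing time (a new reading comes with each control period).
- optics.grab_frame(name): name is "scene" or "top" or "wrist"; returns a dict with "pixels" (420x560x3 uint8, blue, green, red), "z_map" (420x560 float32, m along the optical axis (not along the pixel's ray), 0 where there is no reading), "mtx" (3x3 intrinsics, pixels), "k1" (the pictures are not rectified: a ray, as slopes to the right and down, at radius r is drawn at 1 + k1 r^2 times it, then the intrinsics apply), "R" (3x3) and "t" (3): a world point X has camera coordinates R X + t; the wrist camera has in their place "tool_from_camera" (4x4, takes a point from camera to tool coordinates, whose origin is the TCP and whose axes are the flange's). Camera axes: x right, y down, z forward; pixel columns grow to the right and rows downward; lengths in m; the calibration is good to about 2 mm. A picture is of the moment at which its call begins: read the wrist's pose just before it.
- job.close_job(): hands the job in; it is judged then, once.
Trained networks look in a picture, given as the dict that the camera call returned (one of the last four; its "shot" number tells which), for a name from the list of things; names that differ only in an ending like _2 or _b are one class to them, and where a whole thing is asked for, a point or a joint stands for the part that bears it (a point fixed in the world has none). Each returns a list of dicts, best first, with "confidence" (0 to 1); they miss things now and then, are a little off and sometimes report something else, mostly with a low value. They report only what shows in the picture. A call takes as long as a camera call. They do not tell look-alikes from the thing itself.
- recognise(picture, target): "xyz" ([x, y, z] in m, in world coordinates, good to about 4 mm: the middle of the surface that is visible of it).
- mark_of(picture, target): "xyz" ([x, y, z] in m, in world coordinates, good to about 4 mm: a listed point, or the origin of a listed thing).
The state is a dict: "t": time; "qpos": joint angles; "qvel": joint speeds; "tau": joint torques, N m; "ee_pos": TCP position; "ee_rot": TCP orientation; "wrist_force": force on the tool from outside, world axes, zero at the start; "torque": the same for the moment, N m; "opening": finger opening in m; "grasp_force": force on a finger pad.
Only numpy, scipy, OpenCV 4.12 (cv2) and the standard library are available. Lean on these libraries where they do the work, as an engineer would, in place of code of your own. Each camera call takes 0.05 s, during which the arm holds its last target. There are 200 camera calls.

## Task

Take the yellow-fronted drive cartridge out of the dock: push it further in until its latch lets go and it springs out, pull it clear and lay it flat on the blue mat. Then take it up again across its middle and set it down gently, top side up, in the free pocket of the black foam tray, lying flat on the pocket's floor. Leave the red cartridge latched in its bay and everything else where it is.

Things in the scene. Friction and masses are not known exactly. Their poses are not given: they have to be found in the camera images.
- yellow_cart_mid (a point): Cartridge to take out: block 120 mm long (x), 46 wide (y), 24 high (z), about 220 g, dark grey, its front 36 mm a yellow grip. The point is its centre, half-way up; x runs from the front (yellow end, facing out of the dock) to the rear, z up. Starts latched in either bay of the dock. Sides plain and grippable from the front to 20 mm behind the centre; latch notches 20 to 34 mm behind it.
- yellow_cart_front (a point): Centre of that cartridge's yellow front face, 60 mm ahead of its centre, same axes. Latched, it stands 12 mm out of the dock's front. It can be pushed 8 mm inward (+x) to a hard stop; 5 mm in (about 10 N) the latch is open, and once let go a spring slides it out until it stands about 44 mm out and stays there. Pulled a further 80 mm it is clear of the dock. Latched, it cannot be pulled.
- dock: Fixed two-bay metal drive dock on the mat, 140 mm deep (x), 164 wide (y), 52 high. Origin: centre of its underside, on the mat's top face; x points inward from the front (bay mouths, at x = -70 mm) to the back. Bays centred at y = +42 and -42 mm; a cartridge slides straight along x on the bay floor, 16 mm above the origin, with 2 mm play each side and 3.5 mm above.
- work_mat: Blue silicone work mat fixed on the table, 400 mm (x) by 545 mm (y), 4 mm thick, origin at the centre of its underside. The dock stands on it; the cartridge is laid on the free mat in front of the dock, towards the robot.
- case_tray: Black tray, fixed, 166 mm (x) by 206 (y), rim 32 high, foam 28 high; two pockets side by side, long sides along x. Origin: centre of its underside. Pocket centres at y = +43 mm (free) and -43 mm (grey cartridge). Half-way along, both long sides of each pocket are cut out for fingers, 60 mm in x by 30 in y, down to 2 mm above the table; elsewhere the foam stands close round the cartridge.
- free_pocket (a point): Centre of the pale floor of the free pocket, 10 mm above the table. The pocket is 128 mm long (x) by 53 mm wide (y) and 18 mm deep, axes as the tray's; a cartridge may lie in it either end first and stands 6 mm proud.
- red_cart_mid (a point): A second cartridge of the same size with a red grip, latched in the other bay; the point is its centre. To be left as it is.
- grey_cart_mid (a point): A third cartridge of the same size with a grey grip, lying in the tray's other pocket; the point is its centre. To be left.
- phone: Black telephone lying on the table, 148 x 71 x 8 mm, origin at the centre of its underside. To be left.
- multimeter: Red multimeter lying on the table, 178 x 84 x 46 mm, origin at the centre of its underside. To be left.
- spray_bottle: Green spray bottle, 48 mm in diameter, 140 mm high, origin at the centre of its underside. To be left.
- screwdriver: Red-handled screwdriver, 190 mm long, lying on the table left of the mat. To be left.
- screw_box: Open red box of screws, 130 x 90 x 32 mm, origin at the centre of its underside. To be left.
There are look-alikes about, which are no part of the job. Leave any purple or turquoise look-alike of the dock alone.

How it is judged:
By the outcome, as a careful person would: the job done as asked, in the order asked, and still so for the second after the job is handed in, with the robot touching nothing.
It also fails if it takes over 58 s, if anything falls off the work surface, if the arm or the gripper's body presses on something with over 40 N, if the wrist force passes 120 N, or if a joint passes its speed limit or range.

## Working session

There is one attempt and no reset: what is moved stays moved. The work goes in short steps, Python scripts to look and compute and a tool call to move; the robot and the scene stay as the last step left them, time stands still between calls to the robot, and variables do not carry over. Pictures are saved under pics/ and viewed, at most 10 in all, crops included, and the job is handed in when it is done.

Besides the shell and the picture viewer there is one more tool, called by a JSON object that holds its "method" and its "body". drive_tool: Moves the arm, as the interface text tells. Its arguments: {"type":"object","properties":{"commands":{"type":"array"},"jaw":{"type":"number"}},"required":["commands"]}

```bash
ls; mkdir -p pics; cat > h.py <<'E'
import numpy as np, cv2
from plant import read_state, optics, job, recognise, mark_of, env
from scipy.spatial.transform import Rotation as Rn
def Rtool(s):
    q=s["ee_rot"]; return Rn.from_quat([q[1],q[2],q[3],q[0]]).as_matrix()
def cam2world(p):
    """returns R,t with world = R c + t"""
    if "R" in p: 
        R=np.array(p["R"]); return R.T, -R.T@np.array(p["t"])
    s=p["state"]; T=np.array(p["tool_from_camera"]); Rt=Rtool(s)
    return Rt@T[:3,:3], Rt@T[:3,3]+np.array(s["ee_pos"])
def grab(n):
    s=read_state(); p=optics.grab_frame(n)
    p["state"]=s; return p
def cloud(p):
    h,w=p["z_map"].shape; u,v=np.meshgrid(np.arange(w),np.arange(h))
    K=np.array(p["mtx"]); k=p["k1"]
    D=np.array([k,0,0,0,0],float)
    r=cv2.undistortPoints(np.stack([u,v],-1).reshape(-1,1,2).astype(float),K,D).reshape(h,w,2)
    z=p["z_map"]; c=np.dstack([r[...,0]*z,r[...,1]*z,z])
    R,t=cam2world(p); return c@R.T+t
E
python3 - <<'E'
from h import *
s=read_state(); print({k:np.round(v,3) for k,v in s.items()}); print(Rtool(s).round(2))
for n in("scene","top"):
    p=grab(n); cv2.imwrite(f"pics/{n}0.png",p["pixels"])
    for t in["yellow_cart_front","yellow_cart_mid","dock","case_tray","free_pocket","red_cart_mid","grey_cart_mid","work_mat"]:
        print(n,t,[(np.round(r["xyz"],3),round(r["confidence"],2)) for r in mark_of(p,t)[:3]])
E
```

```text
pics
{'t': np.float64(0.0), 'qpos': array([-1.323,  0.537, -0.004,  1.539,  0.003,  1.067, -0.071]), 'qvel': array([-0.001, -0.   ,  0.001, -0.002,  0.002,  0.001, -0.001]), 'tau': array([-1.0000e-03, -5.8339e+01,  1.0490e+00, -2.5910e+01,  1.2000e-02,
        9.0000e-03,  0.0000e+00]), 'ee_pos': array([0.201, 0.618, 0.404]), 'ee_rot': array([-0.   ,  0.156,  0.988, -0.001]), 'wrist_force': array([ 0.231,  0.124, -0.235]), 'torque': array([0.028, 0.015, 0.012]), 'grasp_force': np.float64(0.0), 'opening': np.float64(0.085)}
[[-0.95  0.31 -0.  ]
 [ 0.31  0.95 -0.  ]
 [-0.   -0.   -1.  ]]
scene yellow_cart_front [(array([0.802, 0.075, 0.002]), 0.48), (array([ 0.535, -0.004,  0.03 ]), 0.45)]
scene yellow_cart_mid []
scene dock [(array([ 0.616,  0.052, -0.   ]), 0.85), (array([0.178, 0.308, 0.002]), 0.84), (array([ 0.756, -0.337, -0.001]), 0.72)]
scene case_tray [(array([ 0.445, -0.298, -0.002]), 0.81), (array([ 0.537, -0.004,  0.029]), 0.57)]
scene free_pocket [(array([ 0.43 , -0.257,  0.01 ]), 0.73)]
scene red_cart_mid []
scene grey_cart_mid [(array([ 0.46 , -0.335,  0.022]), 0.7), (array([ 0.43 , -0.256,  0.009]), 0.25)]
scene work_mat [(array([ 0.532,  0.129, -0.004]), 0.91), (array([ 0.772, -0.127, -0.003]), 0.68)]
top yellow_cart_front [(array([ 0.774, -0.129, -0.002]), 0.67), (array([ 0.535, -0.004,  0.034]), 0.48)]
top yellow_cart_mid []
top dock [(array([0.615, 0.048, 0.002]), 0.81), (array([ 0.754, -0.33 , -0.002]), 0.55)]
top case_tray [(array([ 0.446, -0.296, -0.001]), 0.75), (array([ 0.533,  0.133, -0.001]), 0.17)]
top free_pocket [(array([ 0.432, -0.254,  0.009]), 0.9)]
top red_cart_mid []
top grey_cart_mid [(array([ 0.462, -0.335,  0.023]), 0.83), (array([ 0.226, -0.246, -0.001]), 0.17)]
top work_mat [(array([0.533, 0.13 , 0.001]), 0.62)]
```

View pics/scene0.png

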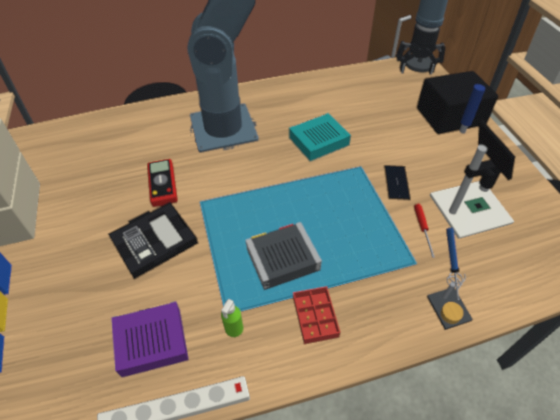

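View pics/top0.png

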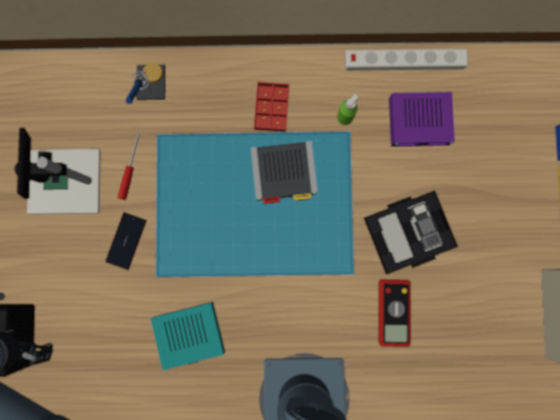

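The dock on the mat holds red on the left (top image, about 272,200) and yellow on the right (303,197). The free white pocket is in the tray at about (393,237). Next I get the yaws and edges from depth.

```bash
python3 - <<'E'
from h import *
print("tip",env.tip_extent)
for n in("top","scene"):
    p=grab(n); C=cloud(p); x,y,z=C[...,0],C[...,1],C[...,2]
    def rect(c,r,z0,z1):
        m=(np.hypot(x-c[0],y-c[1])<r)&(z>z0)&(z<z1)&(p["z_map"]>0)
        q=C[m][:,:2].astype(np.float32)*1000
        print(n,cv2.minAreaRect(q),len(q),"zmed",np.median(C[m][:,2]))
    rect((.615,.05),.13,.049,.065)
    rect((.445,-.297),.15,.022,.04)
    hsv=cv2.cvtColor(p["pixels"],cv2.COLOR_BGR2HSV)
    near=(np.hypot(x-.54,y-.04)<.09)&(hsv[...,1]>140)&(hsv[...,2]>100)
    for nm,a,b in(("yel",18,35),("red",0,8)):
        m=near&(hsv[...,0]>=a)&(hsv[...,0]<=b)
        print(nm,m.sum(),C[m].mean(0).round(3) if m.any() else 0, C[m].min(0).round(3),C[m].max(0).round(3))
E
```

```text
tip 0.1734
top ((608.9342651367188, 45.54728317260742), (152.8706817626953, 164.1002197265625), 5.6017746925354) 3183 zmed 0.05656593029896939
top ((422.3156433105469, -296.4122009277344), (229.439697265625, 220.9742431640625), 20.1038875579834) 3191 zmed 0.030766804385254698
yel 77 [ 0.544 -0.002  0.046] [ 0.536 -0.024  0.038] [0.551 0.02  0.058]
red 68 [0.537 0.081 0.046] [0.529 0.06  0.04 ] [0.543 0.103 0.057]
scene ((611.200927734375, 45.226295471191406), (147.63307189941406, 165.0118408203125), 5.4913763999938965) 2759 zmed 0.056510199704042474
scene ((424.2781982421875, -297.1803894042969), (229.58558654785156, 218.26333618164062), 20.65408706665039) 2535 zmed 0.03019726356576169Traceback (most recent call last):
  File "<stdin>", line 15, in <module>
    return umr_minimum(a, axis, None, out, keepdims, initial, where)
ValueError: zero-size array to reduction operation minimum which has no identity
```

{"method": "drive_tool", "body": {"commands": [{"x": -40, "y": 0, "z": 0, "rz": -0.1}, {"x": -65, "y": -30, "z": 10, "rz": -0.2}, {"x": -87, "y": -65, "z": 20, "rz": -0.3}, {"x": -110, "y": -100, "z": 30, "rz": -0.408}, {"x": -135, "y": -132, "z": 40, "rz": -0.408}, {"x": -160, "y": -165, "z": 50, "rz": -0.408}, {"x": -185, "y": -198, "z": 60, "rz": -0.408}, {"x": -210, "y": -230, "z": 60, "rz": -0.408}], "jaw": 1}}

```text
invalid input
```

```bash
cat >> h.py <<'E'
def rel(target, xdir_deg=None):
    """shift (mm) in current tool axes to bring TCP to target; rz to make tool x point at xdir"""
    s=read_state(); R=Rtool(s); d=R.T@(np.array(target)-s["ee_pos"])*1000
    out=[d.round(1)]
    if xdir_deg is not None:
        a=np.deg2rad(xdir_deg); T=np.array([[np.cos(a),np.sin(a),0],[np.sin(a),-np.cos(a),0],[0,0,-1]]).T
        out.append(Rn.from_matrix(R.T@T).as_rotvec().round(3))
    print("t",round(float(s["t"]),2),"pos",np.round(s["ee_pos"],4),"F",np.round(s["wrist_force"],1),"rel",*out)
E
python3 -c "
from h import *
rel((.457,-.009,.32),185.4)"
```

```text
t 1.0 pos [0.2007 0.6182 0.4047] F [ 0.9  0.3 -0.2] rel [-437.4 -517.5   84.7] [-0.     0.    -0.408]
```

{"method": "drive_tool", "body": {"commands": [{"x": -40, "y": 0, "z": 0, "rx": 0, "ry": 0, "rz": -0.1}, {"x": -65, "y": -30, "z": 10, "rx": 0, "ry": 0, "rz": -0.2}, {"x": -87, "y": -65, "z": 20, "rx": 0, "ry": 0, "rz": -0.3}, {"x": -110, "y": -100, "z": 30, "rx": 0, "ry": 0, "rz": -0.408}, {"x": -135, "y": -132, "z": 40, "rx": 0, "ry": 0, "rz": -0.408}, {"x": -160, "y": -165, "z": 50, "rx": 0, "ry": 0, "rz": -0.408}, {"x": -185, "y": -198, "z": 60, "rx": 0, "ry": 0, "rz": -0.408}, {"x": -210, "y": -230, "z": 60, "rx": 0, "ry": 0, "rz": -0.408}], "jaw": 1}}

```text
t: 1.67
ee_pos: [0.3281, 0.3354, 0.3436]
ee_rot: [-0.001, -0.047, 0.999, -0.001]
wrist_force: [1.6, -1.1, 0.3]
opening: -0.0001
grasp_force: 0.0
```

```bash
python3 -c "
from h import *
rel((.457,-.009,.32),185.4)"
```

```text
t 1.67 pos [0.3281 0.3354 0.3436] F [ 1.6 -1.1  0.3] rel [ -95.8 -355.    23.9] [-0.001 -0.001  0.   ]
```

{"method": "drive_tool", "body": {"commands": [{"x": -11, "y": -40, "z": 3, "rx": 0, "ry": 0, "rz": 0}, {"x": -22, "y": -80, "z": 6, "rx": 0, "ry": 0, "rz": 0}, {"x": -33, "y": -120, "z": 9, "rx": 0, "ry": 0, "rz": 0}, {"x": -44, "y": -160, "z": 12, "rx": 0, "ry": 0, "rz": 0}, {"x": -55, "y": -200, "z": 15, "rx": 0, "ry": 0, "rz": 0}, {"x": -66, "y": -240, "z": 18, "rx": 0, "ry": 0, "rz": 0}, {"x": -76, "y": -280, "z": 21, "rx": 0, "ry": 0, "rz": 0}, {"x": -86, "y": -320, "z": 24, "rx": 0, "ry": 0, "rz": 0}]}}

```text
t: 2.33
ee_pos: [0.4445, 0.0251, 0.321]
ee_rot: [0.001, -0.047, 0.999, 0.0]
wrist_force: [0.9, -0.2, -0.4]
opening: 0.0001
grasp_force: 0.0
```

{"method": "drive_tool", "body": {"commands": [{"x": -9, "y": -35, "z": 0, "rx": 0, "ry": 0, "rz": 0}, {"x": -9, "y": -35, "z": 0, "rx": 0, "ry": 0, "rz": 0}, {"x": -9, "y": -35, "z": 0, "rx": 0, "ry": 0, "rz": 0}]}}

```text
t: 2.58
ee_pos: [0.4568, -0.0089, 0.3209]
ee_rot: [0.0, -0.045, 0.999, -0.0]
wrist_force: [0.7, 1.6, 0.7]
opening: 0.0001
grasp_force: 0.0
```

```bash
cat > w.py <<'E'
from h import *
import sys
p=grab("wrist"); cv2.imwrite(f"pics/{sys.argv[1]}.png",p["pixels"]); C=cloud(p)
for t in sys.argv[2:]: print(t,[(np.round(r["xyz"],3),round(r["confidence"],2)) for r in mark_of(p,t)[:3]])
hsv=cv2.cvtColor(p["pixels"],cv2.COLOR_BGR2HSV)
m=(hsv[...,0]>=18)&(hsv[...,0]<=35)&(hsv[...,1]>130)&(hsv[...,2]>90)&(p["z_map"]>0)
m=cv2.erode(m.astype(np.uint8),np.ones((3,3)))>0
if m.sum()>20:
    q=C[m]; print("yellow n",m.sum(),"mean",q.mean(0).round(4),"p2",np.percentile(q,2,0).round(4),"p98",np.percentile(q,98,0).round(4))
    t=q[q[:,2]>q[:,2].max()-.006]; print("top rect",cv2.minAreaRect((t[:,:2]*1000).astype(np.float32)),np.median(t[:,2]))
np.savez("last.npz",C=C,px=p["pixels"],z=p["z_map"]); rel((.457,-.009,.32),185.4)
E
python3 w.py w1 yellow_cart_front dock
```

```text
yellow_cart_front []
dock [(array([ 0.753, -0.334,  0.   ]), 0.68)]
t 2.73 pos [ 0.4561 -0.0056  0.3208] F [0.2 0.2 0.2] rel [-0.6 -3.5  0.8] [ 0.001 -0.     0.002]
```

View pics/w1.png

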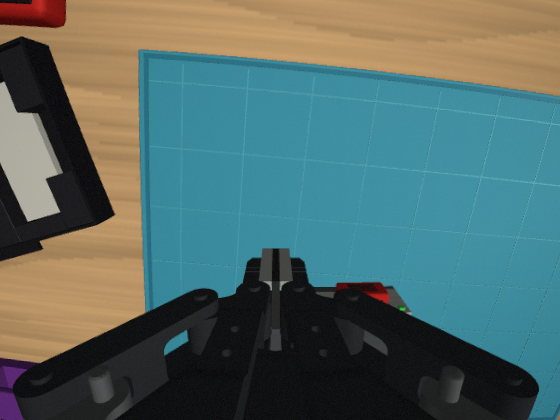

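{"method": "drive_tool", "body": {"commands": [{"x": -20, "y": 0, "z": 40, "rx": 0, "ry": 0, "rz": 0}, {"x": -40, "y": 0, "z": 80, "rx": 0, "ry": 0, "rz": 0}, {"x": -45, "y": 0, "z": 110, "rx": 0, "ry": 0, "rz": 0}, {"x": -45, "y": 0, "z": 123, "rx": 0, "ry": 0, "rz": 0}, {"x": -45, "y": 0, "z": 123, "rx": 0, "ry": 0, "rz": 0}, {"x": -45, "y": 0, "z": 123, "rx": 0, "ry": 0, "rz": 0}]}}

```text
t: 3.23
ee_pos: [0.5006, -0.0013, 0.1975]
ee_rot: [-0.001, -0.048, 0.999, 0.0]
wrist_force: [0.0, -1.0, 0.1]
opening: -0.0005
grasp_force: 0.0
```

```bash
python3 -c "
from h import *
p=grab('scene');cv2.imwrite('pics/s1.png',cv2.resize(p['pixels'][180:320,180:380],None,fx=4,fy=4,interpolation=cv2.INTER_CUBIC))
p=grab('top');cv2.imwrite('pics/t1.png',cv2.resize(p['pixels'][100:240,200:360],None,fx=4,fy=4,interpolation=cv2.INTER_CUBIC))
rel((.526,-.002,.197),185.4)"
```

```text
t 3.33 pos [ 0.5014 -0.0019  0.1991] F [-0.9  0.1  0.4] rel [-24.4  -2.4   2.1] [0.    0.002 0.001]
```

View pics/t1.png

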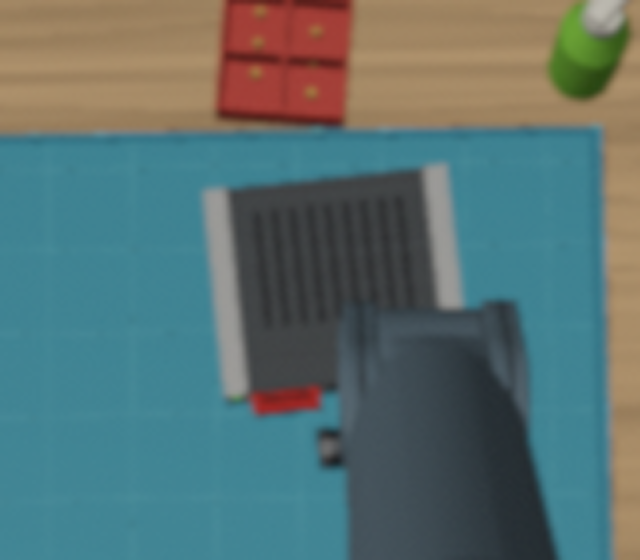

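The arm hides the yellow front (about 400,390 in this crop), and the dock is undisturbed. I'll push by feel.

{"method": "drive_tool", "body": {"commands": [{"x": -8, "y": -2, "z": 0, "rx": 0, "ry": 0, "rz": 0}, {"x": -16, "y": -2, "z": 0, "rx": 0, "ry": 0, "rz": 0}, {"x": -19, "y": -2, "z": 0, "rx": 0, "ry": 0, "rz": 0}, {"x": -22, "y": -2, "z": 0, "rx": 0, "ry": 0, "rz": 0}, {"x": -24, "y": -2, "z": 0, "rx": 0, "ry": 0, "rz": 0}, {"x": -26, "y": -2, "z": 0, "rx": 0, "ry": 0, "rz": 0}, {"x": -26, "y": -2, "z": 0, "rx": 0, "ry": 0, "rz": 0}]}}

```text
t: 3.92
ee_pos: [0.5262, -0.0024, 0.1974]
ee_rot: [-0.002, -0.047, 0.999, -0.0]
wrist_force: [-3.5, 0.1, 3.2]
opening: -0.0003
grasp_force: 2.1
```

{"method": "drive_tool", "body": {"commands": [{"x": -1.5, "y": 0, "z": 0, "rx": 0, "ry": 0, "rz": 0}, {"x": -3, "y": 0, "z": 0, "rx": 0, "ry": 0, "rz": 0}, {"x": -3, "y": 0, "z": 0, "rx": 0, "ry": 0, "rz": 0}]}}

```text
t: 4.17
ee_pos: [0.5272, -0.0023, 0.1969]
ee_rot: [-0.004, -0.047, 0.999, -0.0]
wrist_force: [-10.4, 0.3, 6.4]
opening: -0.0001
grasp_force: 5.4
```

{"method": "drive_tool", "body": {"commands": [{"x": -1, "y": 0, "z": 0, "rx": 0, "ry": 0, "rz": 0}, {"x": -2, "y": 0, "z": 0, "rx": 0, "ry": 0, "rz": 0}, {"x": -2, "y": 0, "z": 0, "rx": 0, "ry": 0, "rz": 0}]}}

```text
t: 4.42
ee_pos: [0.528, -0.0023, 0.1967]
ee_rot: [-0.006, -0.047, 0.999, -0.0]
wrist_force: [-14.6, -1.6, 11.7]
opening: 0.0002
grasp_force: 7.4
```

{"method": "drive_tool", "body": {"commands": [{"x": -1, "y": 0, "z": -1, "rx": 0, "ry": 0, "rz": 0}, {"x": -2, "y": 0, "z": -2, "rx": 0, "ry": 0, "rz": 0}, {"x": -2, "y": 0, "z": -2, "rx": 0, "ry": 0, "rz": 0}]}}

```text
t: 4.67
ee_pos: [0.5307, -0.0021, 0.1982]
ee_rot: [-0.005, -0.047, 0.999, -0.0]
wrist_force: [-9.6, -0.7, -0.6]
opening: 0.0002
grasp_force: 4.6
```

{"method": "drive_tool", "body": {"commands": [{"x": -1, "y": 0, "z": 0, "rx": 0, "ry": 0, "rz": 0}, {"x": -2, "y": 0, "z": 0, "rx": 0, "ry": 0, "rz": 0}, {"x": -2, "y": 0, "z": 0, "rx": 0, "ry": 0, "rz": 0}]}}

```text
t: 4.92
ee_pos: [0.5327, -0.0019, 0.198]
ee_rot: [-0.005, -0.047, 0.999, -0.0]
wrist_force: [-8.8, 0.0, -0.6]
opening: 0.0001
grasp_force: 4.5
```

{"method": "drive_tool", "body": {"commands": [{"x": -1, "y": 0, "z": 0, "rx": 0, "ry": 0, "rz": 0}, {"x": -2, "y": 0, "z": 0, "rx": 0, "ry": 0, "rz": 0}, {"x": -2, "y": 0, "z": 0, "rx": 0, "ry": 0, "rz": 0}]}}

```text
t: 5.17
ee_pos: [0.5348, -0.0016, 0.198]
ee_rot: [-0.005, -0.047, 0.999, -0.0]
wrist_force: [-9.1, -1.4, -1.9]
opening: -0.0
grasp_force: 4.3
```

{"method": "drive_tool", "body": {"commands": [{"x": -1, "y": 0, "z": 0, "rx": 0, "ry": 0, "rz": 0}, {"x": -1.5, "y": 0, "z": 0, "rx": 0, "ry": 0, "rz": 0}, {"x": -1.5, "y": 0, "z": 0, "rx": 0, "ry": 0, "rz": 0}]}}

```text
t: 5.42
ee_pos: [0.5355, -0.0016, 0.1977]
ee_rot: [-0.006, -0.047, 0.999, -0.0]
wrist_force: [-10.1, -1.9, -0.2]
opening: -0.0
grasp_force: 5.3
```

{"method": "drive_tool", "body": {"commands": [{"x": -1, "y": 0, "z": 0, "rx": 0, "ry": 0, "rz": 0}, {"x": -2, "y": 0, "z": 0, "rx": 0, "ry": 0, "rz": 0}, {"x": -2, "y": 0, "z": 0, "rx": 0, "ry": 0, "rz": 0}]}}

```text
t: 5.67
ee_pos: [0.5362, -0.0015, 0.1972]
ee_rot: [-0.008, -0.047, 0.999, -0.0]
wrist_force: [-13.5, -1.1, -1.7]
opening: -0.0003
grasp_force: 7.0
```

{"method": "drive_tool", "body": {"commands": [{"x": 15, "y": 0, "z": 0, "rx": 0, "ry": 0, "rz": 0}, {"x": 45, "y": 0, "z": 0, "rx": 0, "ry": 0, "rz": 0}, {"x": 80, "y": 0, "z": 0, "rx": 0, "ry": 0, "rz": 0}, {"x": 90, "y": 0, "z": -35, "rx": 0, "ry": 0, "rz": 0}, {"x": 80, "y": 0, "z": -75, "rx": 0, "ry": 0, "rz": 0}, {"x": 75, "y": 0, "z": -110, "rx": 0, "ry": 0, "rz": 0}, {"x": 75, "y": 0, "z": -120, "rx": 0, "ry": 0, "rz": 0}, {"x": 75, "y": 0, "z": -120, "rx": 0, "ry": 0, "rz": 0}], "jaw": 0}}

```text
t: 6.33
ee_pos: [0.4687, -0.0079, 0.3228]
ee_rot: [0.004, -0.047, 0.999, 0.0]
wrist_force: [-0.1, -0.5, -1.1]
opening: 0.0853
grasp_force: 0.0
```

```bash
python3 w.py w2 yellow_cart_front; python3 -c "
from h import *
for n in('top','scene'):
    p=grab(n);C=cloud(p);h=cv2.cvtColor(p['pixels'],cv2.COLOR_BGR2HSV)
    m=(h[...,0]>=18)&(h[...,0]<=35)&(h[...,1]>140)&(h[...,2]>100)&(np.hypot(C[...,0]-.52,C[...,1])<.08)
    print(n,m.sum(),np.percentile(C[m],[2,50,98],axis=0).round(3) if m.sum()>5 else '', mark_of(p,'yellow_cart_front'))"
```

```text
yellow_cart_front [(array([ 0.506, -0.002,  0.033]), 0.91)]
yellow n 1110 mean [ 0.5199 -0.0052  0.0429] p2 [ 0.5033 -0.0265  0.0324] p98 [0.539  0.016  0.0447]
top rect ((521.9140014648438, -5.001964569091797), (34.95619583129883, 43.28958511352539), 5.3762617111206055) 0.04344422732908623
t 6.43 pos [ 0.4668 -0.0078  0.3195] F [ 0.1  0.7 -1.4] rel [ 9.9 -0.2 -0.5] [0.    0.001 0.   ]
top 0  []
scene 142 [[ 0.509 -0.026  0.042]
 [ 0.526 -0.006  0.045]
 [ 0.547  0.015  0.054]] [{'xyz': [0.5, -0.0094, 0.0305], 'confidence': 0.64}]
```

View pics/w2.png

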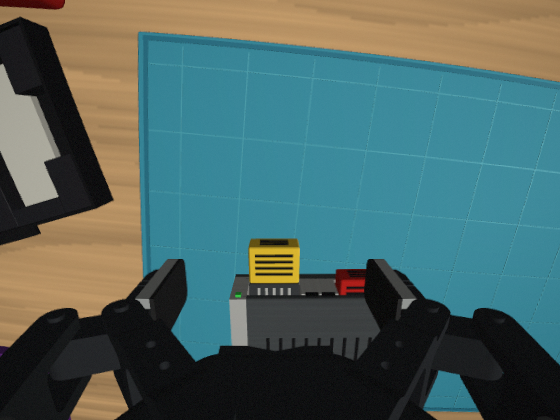

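The cartridge has sprung out: its yellow top is at about (273,265) in the wrist image, and the front at (0.504,-0.006).

{"method": "drive_tool", "body": {"commands": [{"x": -35, "y": -1, "z": 10, "rx": 0, "ry": 0, "rz": 0}, {"x": -59, "y": -1, "z": 35, "rx": 0, "ry": 0, "rz": 0}, {"x": -59, "y": -1, "z": 70, "rx": 0, "ry": 0, "rz": 0}, {"x": -59, "y": -1, "z": 95, "rx": 0, "ry": 0, "rz": 0}, {"x": -59, "y": -1, "z": 115, "rx": 0, "ry": 0, "rz": 0}, {"x": -59, "y": -1, "z": 124, "rx": 0, "ry": 0, "rz": 0}, {"x": -59, "y": -1, "z": 124, "rx": 0, "ry": 0, "rz": 0}, {"x": -59, "y": -1, "z": 124, "rx": 0, "ry": 0, "rz": 0}], "jaw": 0.15}}

```text
t: 7.3
ee_pos: [0.5257, -0.0035, 0.1956]
ee_rot: [-0.001, -0.047, 0.999, -0.0]
wrist_force: [1.0, -0.5, 0.7]
opening: 0.0725
grasp_force: 0.0
```

```bash
python3 -c "
from h import *
rel((.526,-.0037,.195),185.4)"
```

```text
t 7.3 pos [ 0.5257 -0.0035  0.1956] F [ 1.  -0.5  0.7] rel [-0.3 -0.2  0.6] [-0.    -0.001 -0.   ]
```

{"method": "drive_tool", "body": {"commands": [{"x": 0, "y": 0, "z": 0, "rx": 0, "ry": 0, "rz": 0}, {"x": 0, "y": 0, "z": 0, "rx": 0, "ry": 0, "rz": 0}, {"x": 0, "y": 0, "z": 0, "rx": 0, "ry": 0, "rz": 0}, {"x": 0, "y": 0, "z": 0, "rx": 0, "ry": 0, "rz": 0}, {"x": 0, "y": 0, "z": 0, "rx": 0, "ry": 0, "rz": 0}, {"x": 0, "y": 0, "z": 0, "rx": 0, "ry": 0, "rz": 0}], "jaw": 1}}

```text
t: 7.8
ee_pos: [0.5264, -0.0034, 0.1973]
ee_rot: [0.001, -0.047, 0.999, 0.0]
wrist_force: [-1.0, -0.4, 6.5]
opening: 0.0444
grasp_force: 60.2
```

{"method": "drive_tool", "body": {"commands": [{"x": 6, "y": 0, "z": 0, "rx": 0, "ry": 0, "rz": 0}, {"x": 14, "y": 0, "z": 0, "rx": 0, "ry": 0, "rz": 0}, {"x": 24, "y": 0, "z": 0, "rx": 0, "ry": 0, "rz": 0}, {"x": 30, "y": 0, "z": 0, "rx": 0, "ry": 0, "rz": 0}]}}

```text
t: 8.13
ee_pos: [0.4959, -0.0063, 0.1967]
ee_rot: [0.002, -0.047, 0.999, 0.0]
wrist_force: [4.5, 1.4, 4.3]
opening: 0.0451
grasp_force: 62.0
```

{"method": "drive_tool", "body": {"commands": [{"x": 12, "y": 0, "z": 0, "rx": 0, "ry": 0, "rz": 0}, {"x": 24, "y": 0, "z": 0, "rx": 0, "ry": 0, "rz": 0}, {"x": 36, "y": 0, "z": 0, "rx": 0, "ry": 0, "rz": 0}, {"x": 48, "y": 0, "z": 0, "rx": 0, "ry": 0, "rz": 0}, {"x": 60, "y": 0, "z": 0, "rx": 0, "ry": 0, "rz": 0}, {"x": 70, "y": 0, "z": 0, "rx": 0, "ry": 0, "rz": 0}, {"x": 74, "y": 0, "z": 0, "rx": 0, "ry": 0, "rz": 0}, {"x": 74, "y": 0, "z": 0, "rx": 0, "ry": 0, "rz": 0}]}}

```text
t: 8.8
ee_pos: [0.4203, -0.0134, 0.1954]
ee_rot: [-0.002, -0.047, 0.999, -0.0]
wrist_force: [0.9, 0.6, -2.8]
opening: 0.0444
grasp_force: 62.0
```

```bash
python3 w.py w3 yellow_cart_front; python3 -c "
from h import *
d=np.load('last.npz');C=d['C'];R=C.reshape(-1,3)
u=np.array([.9956,.094]); 
print(read_state()['opening'],read_state()['grasp_force'])
p=grab('scene');C=cloud(p);
s=read_state()['ee_pos'];a=(C[...,:2]-s[:2])@u;b=(C[...,:2]-s[:2])@np.array([-.094,.9956])
for lo in range(-30,110,10):
    m=(abs(b)<.018)&(a*1000>=lo)&(a*1000<lo+10)&(C[...,2]<.08); print(lo,m.sum(),np.median(C[m][:,2]).round(4) if m.any() else '')
"
```

```text
yellow_cart_front [(array([ 0.394, -0.012,  0.031]), 0.55)]
yellow n 5048 mean [ 0.4126 -0.0147  0.0407] p2 [ 0.3966 -0.0362  0.0284] p98 [0.4323 0.0068 0.0426]
top rect ((415.442626953125, -14.352806091308594), (35.81122589111328, 44.597965240478516), 5.154038429260254) 0.041441084760406394
t 8.9 pos [ 0.4224 -0.0131  0.1957] F [-0.1  0.8 -2.2] rel [ -34.9    0.8 -124.3] [-0.  0.  0.]
0.04492310201147775 62.01237201690674
-30 12 0.0425
-20 29 0.0438
-10 33 0.043
0 30 0.0443
10 31 0.0435
20 35 0.0437
30 33 0.0431
40 32 0.043
50 40 0.0426
60 28 0.0436
70 37 0.0435
80 49 0.0414
90 79 0.0342
100 0
```

View pics/w3.png

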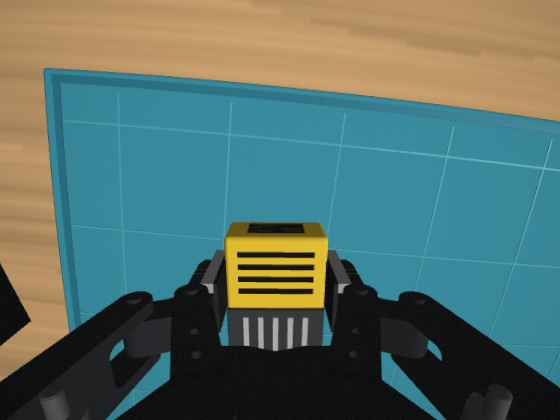

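The cartridge is clear and level, with its grip centred in the image (275,265). Next I lower it onto the mat.

{"method": "drive_tool", "body": {"commands": [{"x": 0, "y": 0, "z": 4, "rx": 0, "ry": 0, "rz": 0}, {"x": 0, "y": 0, "z": 8, "rx": 0, "ry": 0, "rz": 0}, {"x": 0, "y": 0, "z": 11, "rx": 0, "ry": 0, "rz": 0}, {"x": 0, "y": 0, "z": 13, "rx": 0, "ry": 0, "rz": 0}, {"x": 0, "y": 0, "z": 14, "rx": 0, "ry": 0, "rz": 0}, {"x": 0, "y": 0, "z": 14, "rx": 0, "ry": 0, "rz": 0}]}}

```text
t: 9.45
ee_pos: [0.4222, -0.0132, 0.1816]
ee_rot: [-0.0, -0.047, 0.999, 0.0]
wrist_force: [-0.0, -0.4, -2.3]
opening: 0.0447
grasp_force: 62.2
```

{"method": "drive_tool", "body": {"commands": [{"x": 0, "y": 0, "z": 1, "rx": 0, "ry": 0, "rz": 0}, {"x": 0, "y": 0, "z": 1, "rx": 0, "ry": 0, "rz": 0}]}}

```text
t: 9.62
ee_pos: [0.4222, -0.0132, 0.1814]
ee_rot: [-0.0, -0.047, 0.999, 0.0]
wrist_force: [-4.5, -0.1, 13.7]
opening: 0.0446
grasp_force: 63.9
```

{"method": "drive_tool", "body": {"commands": [{"x": 0, "y": 0, "z": 0, "rx": 0, "ry": 0, "rz": 0}, {"x": 0, "y": 0, "z": 0, "rx": 0, "ry": 0, "rz": 0}, {"x": 0, "y": 0, "z": 0, "rx": 0, "ry": 0, "rz": 0}, {"x": 0, "y": 0, "z": -10, "rx": 0, "ry": 0, "rz": 0}, {"x": 0, "y": 0, "z": -40, "rx": 0, "ry": 0, "rz": 0}, {"x": 0, "y": 0, "z": -80, "rx": 0, "ry": 0, "rz": 0}, {"x": 0, "y": 0, "z": -110, "rx": 0, "ry": 0, "rz": 0}, {"x": 0, "y": 0, "z": -110, "rx": 0, "ry": 0, "rz": 0}], "jaw": 0.1}}

```text
t: 10.28
ee_pos: [0.4242, -0.0133, 0.2961]
ee_rot: [0.005, -0.047, 0.999, 0.0]
wrist_force: [1.3, 0.5, 0.1]
opening: 0.0769
grasp_force: 0.0
```

```bash
python3 w.py w4 yellow_cart_front yellow_cart_mid; python3 -c "
from h import *
p=grab('scene');C=cloud(p)
u=np.array([.9956,.094]);v=np.array([-.094,.9956])
b=(C[...,:2]-np.array([.457,-.0095]))
for lo in range(-80,80,10):
    m=(abs(b@v)<.02)&(b@u*1000>=lo)&(b@u*1000<lo+10)&(C[...,2]<.08); print(lo,m.sum(),np.median(C[m][:,2]).round(4) if m.any() else '')
q=C[(abs(b@v)<.05)&(abs(b@u)<.075)&(C[...,2]>.02)&(C[...,2]<.05)];print(cv2.minAreaRect((q[:,:2]*1000).astype(np.float32)))
print(mark_of(p,'yellow_cart_mid'))
"
```

```text
yellow_cart_front [(array([ 0.399, -0.014,  0.017]), 0.91)]
yellow_cart_mid [(array([ 0.461, -0.013,  0.018]), 0.8)]
yellow n 1472 mean [ 0.417  -0.0139  0.0273] p2 [ 0.4    -0.0357  0.0252] p98 [0.4352 0.0071 0.0289]
top rect ((418.0145568847656, -14.20848274230957), (35.665771484375, 43.53253936767578), 4.503072261810303) 0.027474182451763834
t 10.43 pos [ 0.4221 -0.0131  0.2912] F [ 0.4  0.5 -0.2] rel [-35.1   0.8 -28.7] [0.    0.001 0.   ]
-80 6 0.0076
-70 0 
-60 32 0.0293
-50 32 0.0287
-40 32 0.03
-30 36 0.029
-20 37 0.0294
-10 35 0.0296
0 35 0.0298
10 41 0.0293
20 41 0.0285
30 33 0.0285
40 34 0.0298
50 60 0.0279
60 30 0.0227
70 0 
((459.7044372558594, -10.76559829711914), (121.14978790283203, 46.61728286743164), 5.1711745262146)
[{'xyz': [0.4607, -0.0094, 0.0182], 'confidence': 0.71}]
```

{"method": "drive_tool", "body": {"commands": [{"x": -30, "y": -1, "z": 10, "rx": 0, "ry": 0, "rz": 0}, {"x": -37, "y": -1, "z": 40, "rx": 0, "ry": 0, "rz": 0}, {"x": -37, "y": -1, "z": 70, "rx": 0, "ry": 0, "rz": 0}, {"x": -37, "y": -1, "z": 92, "rx": 0, "ry": 0, "rz": 0}, {"x": -37, "y": -1, "z": 105, "rx": 0, "ry": 0, "rz": 0}, {"x": -37, "y": -1, "z": 110, "rx": 0, "ry": 0, "rz": 0}, {"x": -37, "y": -1, "z": 110, "rx": 0, "ry": 0, "rz": 0}], "jaw": 0.15}}

```text
t: 11.12
ee_pos: [0.4582, -0.0108, 0.179]
ee_rot: [-0.002, -0.047, 0.999, -0.0]
wrist_force: [-0.3, 0.8, -0.9]
opening: 0.0727
grasp_force: 0.0
```

{"method": "drive_tool", "body": {"commands": [{"x": 0, "y": 0, "z": 0, "rx": 0, "ry": 0, "rz": 0}, {"x": 0, "y": 0, "z": 0, "rx": 0, "ry": 0, "rz": 0}, {"x": 0, "y": 0, "z": 0, "rx": 0, "ry": 0, "rz": 0}, {"x": 0, "y": 0, "z": 0, "rx": 0, "ry": 0, "rz": 0}, {"x": 0, "y": 0, "z": 0, "rx": 0, "ry": 0, "rz": 0}, {"x": 0, "y": 0, "z": 0, "rx": 0, "ry": 0, "rz": 0}], "jaw": 1}}

```text
t: 11.62
ee_pos: [0.4596, -0.0107, 0.1818]
ee_rot: [0.001, -0.047, 0.999, 0.0]
wrist_force: [-2.0, 0.1, 6.4]
opening: 0.0446
grasp_force: 62.5
```

{"method": "drive_tool", "body": {"commands": [{"x": 0, "y": 0, "z": -15, "rx": 0, "ry": 0, "rz": 0}, {"x": 0, "y": 0, "z": -45, "rx": 0, "ry": 0, "rz": 0}, {"x": 0, "y": 0, "z": -80, "rx": 0, "ry": 0, "rz": 0}, {"x": 0, "y": -20, "z": -110, "rx": 0, "ry": 0, "rz": -0.1}, {"x": -10, "y": -50, "z": -130, "rx": 0, "ry": 0, "rz": -0.2}, {"x": -20, "y": -75, "z": -130, "rx": 0, "ry": 0, "rz": -0.267}, {"x": -20, "y": -80, "z": -130, "rx": 0, "ry": 0, "rz": -0.267}, {"x": -20, "y": -80, "z": -130, "rx": 0, "ry": 0, "rz": -0.267}]}}

```text
t: 12.28
ee_pos: [0.4866, -0.0906, 0.3113]
ee_rot: [0.001, -0.177, 0.984, -0.001]
wrist_force: [-0.8, 0.3, -4.3]
opening: 0.0445
grasp_force: 62.5
```

```bash
python3 w.py w5 free_pocket case_tray grey_cart_mid yellow_cart_mid; cat > tr.py <<'E'
from h import *
a=np.deg2rad(20.5)
def an(n):
    p=grab(n);C=cloud(p);h=cv2.cvtColor(p['pixels'],cv2.COLOR_BGR2HSV)
    m=(np.hypot(C[...,0]-.431,C[...,1]+.2555)<.08)&(abs(C[...,2]-.01)<.006)&(h[...,1]<60)&(h[...,2]>110)
    m=cv2.morphologyEx(m.astype(np.uint8),cv2.MORPH_OPEN,np.ones((3,3)))>0
    if m.sum()<50: print(n,"none");return
    r=cv2.minAreaRect((C[m][:,:2]*1000).astype(np.float32)); print(n,m.sum(),r,np.median(C[m][:,2]))
for n in("top","scene","wrist"): an(n)
E
python3 tr.py
```

```text
free_pocket [(array([ 0.43 , -0.255,  0.007]), 0.74)]
case_tray [(array([ 0.445, -0.294, -0.004]), 0.88)]
grey_cart_mid [(array([ 0.462, -0.333,  0.024]), 0.94)]
yellow_cart_mid [(array([ 0.489, -0.092,  0.148]), 0.9), (array([ 0.535,  0.127, -0.   ]), 0.62)]
yellow n 6182 mean [ 0.4473 -0.1065  0.1569] p2 [ 0.4273 -0.1294  0.1555] p98 [ 0.468  -0.0835  0.1582]
top rect ((448.2238464355469, -106.18829345703125), (35.54477310180664, 44.91703414916992), 20.1859188079834) 0.15698135267052277
t 12.53 pos [ 0.4861 -0.087   0.3102] F [-0.3  0.8 -2.8] rel [-0.5 83.3 -9.7] [ 0.001 -0.001  0.269]
top 614 ((430.4786071777344, -258.0799865722656), (124.98785400390625, 51.74629211425781), 20.055925369262695) 0.010696180195185923
scene 533 ((421.2529602050781, -257.8550720214844), (119.65190887451172, 54.77418518066406), 19.666648864746094) 0.010768468792398012
wrist 9478 ((440.20654296875, -276.13568115234375), (123.8870620727539, 100.4058837890625), 18.024856567382812) 0.009473646296656896
```

View pics/w5.png

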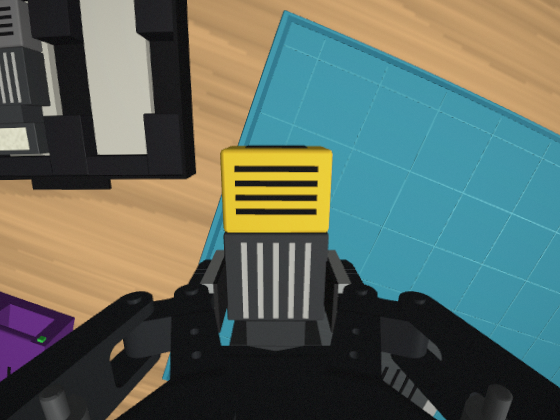

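{"method": "drive_tool", "body": {"commands": [{"x": 30, "y": -5, "z": 0, "rx": 0, "ry": 0, "rz": 0}, {"x": 60, "y": -15, "z": 0, "rx": 0, "ry": 0, "rz": 0}, {"x": 70, "y": -20, "z": 0, "rx": 0, "ry": 0, "rz": 0}, {"x": 70, "y": -20, "z": 0, "rx": 0, "ry": 0, "rz": 0}, {"x": 70, "y": -20, "z": 0, "rx": 0, "ry": 0, "rz": 0}]}}

```text
t: 13.1
ee_pos: [0.4283, -0.1319, 0.3109]
ee_rot: [0.0, -0.179, 0.984, -0.0]
wrist_force: [0.1, -0.5, -2.1]
opening: 0.0446
grasp_force: 62.5
```

```bash
cat > tr2.py <<'E'
from h import *
p=grab("wrist"); s=p["state"]; C=cloud(p); R=Rtool(s); T=(C-s["ee_pos"])@R*1000
cv2.imwrite("pics/w6.png",p["pixels"])
h=cv2.cvtColor(p['pixels'],cv2.COLOR_BGR2HSV); ok=p["z_map"]>0
y=ok&(h[...,0]>=18)&(h[...,0]<=35)&(h[...,1]>130)&(h[...,2]>90)&(T[...,2]<200)
t=T[y]; t=t[t[:,2]<np.median(t[:,2])+3]; print("yellow top tool",cv2.minAreaRect(t[:,:2].astype(np.float32)),np.median(t[:,2]))
w=ok&(np.hypot(C[...,0]-.431,C[...,1]+.2565)<.072)&(abs(C[...,2]-.01)<.005)&(h[...,1]<60)&(h[...,2]>110)
n,l,st,_=cv2.connectedComponentsWithStats(cv2.morphologyEx(w.astype(np.uint8),cv2.MORPH_OPEN,np.ones((5,5))))
for i in range(1,n):
    if st[i,4]>300:
        q=T[l==i]; r=cv2.minAreaRect(q[:,:2].astype(np.float32)); print(st[i],r,np.median(q[:,2])); print(" pct",np.percentile(q,[1,99],axis=0).round(1).tolist())
f=ok&(np.hypot(C[...,0]-.446,C[...,1]+.296)<.15)&(C[...,2]>.0265)&(C[...,2]<.036)&(h[...,2]<70)
f=cv2.morphologyEx(f.astype(np.uint8),cv2.MORPH_OPEN,np.ones((5,5)))>0
print("tray rect",cv2.minAreaRect(T[f][:,:2].astype(np.float32)),np.percentile(C[f],[1,99],axis=0).round(3).tolist())
for k in("free_pocket","grey_cart_mid"): print(k,[(((np.array(r["xyz"])-s["ee_pos"])@R*1000).round(1),round(r["confidence"],2)) for r in mark_of(p,k)[:1]])
rel((.431,-.2565,.31),200.4)
E
python3 tr2.py
```

```text
yellow top tool ((41.428611755371094, -0.9092254638671875), (45.86679458618164, 36.47705078125), 89.95580291748047) 154.2883088234681
[ 110   83   69  145 7927] ((41.097618103027344, -116.7833251953125), (128.45767211914062, 54.79353332519531), 0.2326401323080063) 301.414839172322
 pct [[-21.0, -142.8, 299.7], [104.1, -90.2, 303.4]]
[ 73 126  16  67 540] ((41.215484619140625, -178.7938690185547), (60.123470306396484, 9.524686813354492), 4.281366348266602) 301.788239378913
 pct [[11.7, -183.9, 299.9], [71.1, -175.2, 305.4]]
tray rect ((41.804813385009766, -158.80426025390625), (183.9438018798828, 204.9163360595703), 0.6017144918441772) [[0.34, -0.376, 0.027], [0.549, -0.18, 0.034]]
free_pocket [(array([  43.9, -114.2,  298.7]), 0.62)]
grey_cart_mid [(array([  39.6, -200.7,  287. ]), 0.71)]
t 13.25 pos [ 0.4292 -0.131   0.3109] F [-0.7  0.  -2. ] rel [  42.9 -117.9    0.9] [-0.     0.001  0.007]
```

View pics/w6.png

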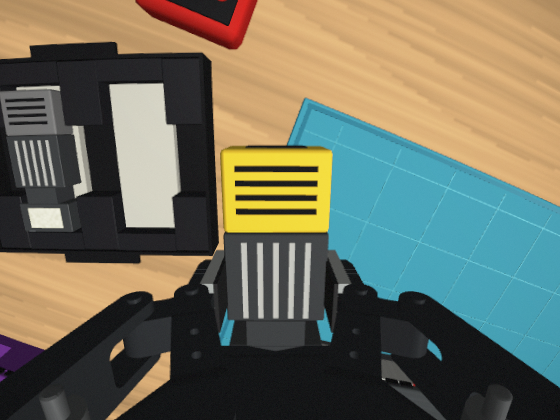

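The pocket is centred at tool offset (41,-116.5), aligned within 0.5° and clearly free at image (145,155). Now I move over it and lower.

{"method": "drive_tool", "body": {"commands": [{"x": 14, "y": -38, "z": 0, "rx": 0, "ry": 0, "rz": 0.006}, {"x": 28, "y": -76, "z": 0, "rx": 0, "ry": 0, "rz": 0.006}, {"x": 42, "y": -108, "z": 20, "rx": 0, "ry": 0, "rz": 0.006}, {"x": 42, "y": -115.5, "z": 50, "rx": 0, "ry": 0, "rz": 0.006}, {"x": 42, "y": -115.5, "z": 75, "rx": 0, "ry": 0, "rz": 0.006}, {"x": 42, "y": -115.5, "z": 90, "rx": 0, "ry": 0, "rz": 0.006}, {"x": 42, "y": -115.5, "z": 95, "rx": 0, "ry": 0, "rz": 0.006}, {"x": 42, "y": -115.5, "z": 95, "rx": 0, "ry": 0, "rz": 0.006}]}}

```text
t: 13.92
ee_pos: [0.43, -0.254, 0.2146]
ee_rot: [-0.001, -0.177, 0.984, 0.001]
wrist_force: [0.0, 0.5, -2.0]
opening: 0.0445
grasp_force: 62.6
```

```bash
python3 - <<'E'
from h import *
p=grab("wrist"); cv2.imwrite("pics/w7.png",p["pixels"]); rel((.429,-.257,.1875),200.1)
E
```

```text
t 13.97 pos [ 0.4304 -0.2543  0.2157] F [ 0.3 -1.4 -2.3] rel [ 2.3 -2.1 28.2] [ 0.    -0.     0.006]
```

View pics/w7.png

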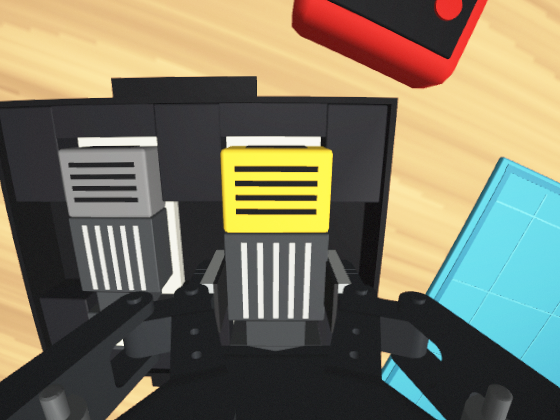

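The cartridge sits centred over the pocket (pocket columns 226–322, cartridge 222–332 and nearer the camera). I'll lower it slowly.

{"method": "drive_tool", "body": {"commands": [{"x": 0, "y": 0, "z": 5, "rx": 0, "ry": 0, "rz": 0}, {"x": 0, "y": 0, "z": 10, "rx": 0, "ry": 0, "rz": 0}, {"x": 0, "y": 0, "z": 14, "rx": 0, "ry": 0, "rz": 0}, {"x": 0, "y": 0, "z": 18, "rx": 0, "ry": 0, "rz": 0}, {"x": 0, "y": 0, "z": 18, "rx": 0, "ry": 0, "rz": 0}]}}

```text
t: 14.38
ee_pos: [0.4296, -0.2546, 0.1973]
ee_rot: [-0.0, -0.177, 0.984, 0.0]
wrist_force: [-0.3, 0.2, -2.9]
opening: 0.045
grasp_force: 62.7
```

{"method": "drive_tool", "body": {"commands": [{"x": 0, "y": 0, "z": 2, "rx": 0, "ry": 0, "rz": 0}, {"x": 0, "y": 0, "z": 4, "rx": 0, "ry": 0, "rz": 0}, {"x": 0, "y": 0, "z": 6, "rx": 0, "ry": 0, "rz": 0}, {"x": 0, "y": 0, "z": 7, "rx": 0, "ry": 0, "rz": 0}, {"x": 0, "y": 0, "z": 8, "rx": 0, "ry": 0, "rz": 0}, {"x": 0, "y": 0, "z": 8, "rx": 0, "ry": 0, "rz": 0}]}}

```text
t: 14.88
ee_pos: [0.4297, -0.2547, 0.1896]
ee_rot: [-0.0, -0.177, 0.984, 0.0]
wrist_force: [-0.4, 0.8, -3.2]
opening: 0.0444
grasp_force: 62.7
```

No wall contact. Now the last few millimetres.

{"method": "drive_tool", "body": {"commands": [{"x": 0, "y": 0, "z": 0.7, "rx": 0, "ry": 0, "rz": 0}, {"x": 0, "y": 0, "z": 1.3, "rx": 0, "ry": 0, "rz": 0}, {"x": 0, "y": 0, "z": 1.3, "rx": 0, "ry": 0, "rz": 0}]}}

```text
t: 15.13
ee_pos: [0.4297, -0.2548, 0.1884]
ee_rot: [-0.0, -0.177, 0.984, 0.0]
wrist_force: [-0.1, -0.2, -2.8]
opening: 0.0444
grasp_force: 62.7
```

{"method": "drive_tool", "body": {"commands": [{"x": 0, "y": 0, "z": 0.5, "rx": 0, "ry": 0, "rz": 0}, {"x": 0, "y": 0, "z": 0.5, "rx": 0, "ry": 0, "rz": 0}]}}

```text
t: 15.3
ee_pos: [0.4297, -0.2548, 0.188]
ee_rot: [0.0, -0.177, 0.984, -0.0]
wrist_force: [-0.5, 0.1, -2.1]
opening: 0.0442
grasp_force: 62.7
```

{"method": "drive_tool", "body": {"commands": [{"x": 0, "y": 0, "z": 0.5, "rx": 0, "ry": 0, "rz": 0}, {"x": 0, "y": 0, "z": 0.7, "rx": 0, "ry": 0, "rz": 0}, {"x": 0, "y": 0, "z": 0.7, "rx": 0, "ry": 0, "rz": 0}]}}

```text
t: 15.55
ee_pos: [0.4298, -0.2548, 0.1878]
ee_rot: [0.0, -0.177, 0.984, 0.0]
wrist_force: [-1.4, 2.0, 6.0]
opening: 0.0445
grasp_force: 63.7
```

On the floor. Now I release partway and lift.

{"method": "drive_tool", "body": {"commands": [{"x": 0, "y": 0, "z": 0, "rx": 0, "ry": 0, "rz": 0}, {"x": 0, "y": 0, "z": 0, "rx": 0, "ry": 0, "rz": 0}, {"x": 0, "y": 0, "z": 0, "rx": 0, "ry": 0, "rz": 0}, {"x": 0, "y": 0, "z": 0, "rx": 0, "ry": 0, "rz": 0}], "jaw": 0.28}}

```text
t: 15.88
ee_pos: [0.4299, -0.2548, 0.1873]
ee_rot: [0.0, -0.177, 0.984, -0.0]
wrist_force: [0.4, -0.1, -0.2]
opening: 0.0616
grasp_force: 0.0
```

{"method": "drive_tool", "body": {"commands": [{"x": 0, "y": 0, "z": -8, "rx": 0, "ry": 0, "rz": 0}, {"x": 0, "y": 0, "z": -24, "rx": 0, "ry": 0, "rz": 0}, {"x": 0, "y": 0, "z": -50, "rx": 0, "ry": 0, "rz": 0}, {"x": -20, "y": 10, "z": -85, "rx": 0, "ry": 0, "rz": 0}, {"x": -40, "y": 40, "z": -110, "rx": 0, "ry": 0, "rz": 0}, {"x": -40, "y": 75, "z": -120, "rx": 0, "ry": 0, "rz": 0}, {"x": -40, "y": 110, "z": -120, "rx": 0, "ry": 0, "rz": 0}, {"x": -40, "y": 110, "z": -120, "rx": 0, "ry": 0, "rz": 0}]}}

```text
t: 16.55
ee_pos: [0.4274, -0.132, 0.308]
ee_rot: [-0.0, -0.18, 0.984, 0.002]
wrist_force: [-0.4, 0.2, -0.2]
opening: 0.0614
grasp_force: 0.0
```

```bash
python3 - <<'E'
from h import *
p=grab("wrist"); cv2.imwrite("pics/w8.png",p["pixels"]); C=cloud(p); s=read_state(); print(s["t"],s["wrist_force"].round(1),s["ee_pos"])
for k in("yellow_cart_mid","grey_cart_mid"): print(k,[np.round(r["xyz"],3) for r in mark_of(p,k)[:1]])
p=grab("scene");C=cloud(p)
a=np.deg2rad(20.3);u=np.array([np.cos(a),np.sin(a)]);v=np.array([-u[1],u[0]]);b=C[...,:2]-np.array([.430,-.2565])
for lo in range(-70,70,14):
    m=(abs(b@v)<.018)&(b@u*1000>=lo)&(b@u*1000<lo+14)&(C[...,2]<.08); print(lo,m.sum(),np.median(C[m][:,2]).round(4) if m.any() else '')
E
```

```text
16.6 [-0.2 -0.4 -0.5] [ 0.42821912 -0.13470216  0.30797205]
yellow_cart_mid [array([ 0.433, -0.256,  0.021])]
grey_cart_mid [array([ 0.466, -0.334,  0.022])]
-70 30 0.0306
-56 47 0.0358
-42 46 0.0352
-28 40 0.0349
-14 51 0.0347
0 48 0.0355
14 52 0.0346
28 44 0.0348
42 53 0.0352
56 67 0.0295
```

View pics/w8.png

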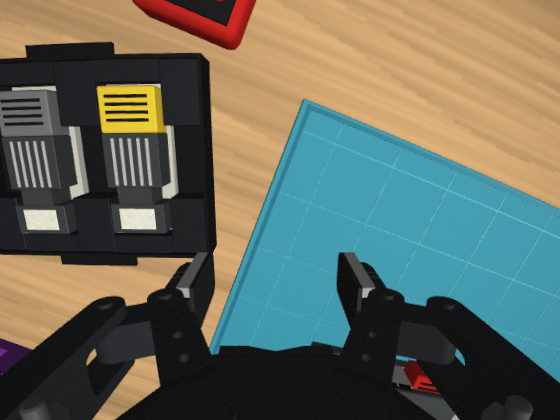

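The yellow cartridge lies flat and top side up in the free pocket (130,158), with its top at about 35 mm all along. The grey cartridge (40,165) looks unmoved and the gripper is clear.

```bash
python3 -c "
from plant import job; print(job.close_job())"
```

```text
the job is handed in; nothing more can be done
None
```

The yellow cartridge was unlatched, pulled clear, laid on the blue mat, then set flat and top side up in the tray's free pocket. The red cartridge was not touched, and I handed the job in at about 17 s with the gripper clear.

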